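Refit the turntable tray and snap its centre cap home

ROBOT

A 6-joint arm with a two-finger parallel gripper is mounted at the origin on the work surface. World frame = base frame: x ahead of the robot, y to its left, z up, the work surface at z = 0. Lengths are in m, angles in rad, forces in N, time in s.
With the tool pointing down it reaches from about 0.3 to 0.775 m from the base axis. Payload 14.6 kg.
Tool frame: the origin (TCP) lies between the finger pads; the fingertips stand 19 mm ahead of it and the grasp point (between the pads) is the TCP; z points along the fingers, y is the direction in which the jaws open and shut (so a half turn about z gives the same grasp; the last joint's range is limited). The gripper opens to 94 mm and grips with 3 to 60 N. Pads are 16 mm wide; open, the fingers measure 119 mm over their backs; the gripper's body (75 mm by 177 mm) begins 78 mm behind the grasp point.
Start: joints at [1.146, 0.3, 1.521, -0, 1.321, -0.067], TCP at [0.193, 0.515, 0.224] pointing down, gripper open.
Joint ranges: [-3.03, 3.03], [-0.79, 2.21], [0.23, 2.52], [-1.04, 4.18], [0, 3.07], [-2.55, 2.55]. Speed limits (rad/s): [2.22, 2.22, 2.57, 3.14, 3.14, 3.14].

INTERFACE

Orientations are given as [roll, pitch, yaw] about the fixed x, y, z axes, in that order (R = Rz(yaw) Ry(pitch) Rx(roll)).
In Python, from station import telemetry, vision, ctrl gives the robot as it stands. The module is installed in compiled form; this text tells all that it offers.
- The arm moves only by the shell command python3 -m creep 'ROWS' [FORCE]. ROWS is JSON, a list of rows, each a list of 3 entries, a list of its own where there are three numbers: the shift along the tool's x, y, z in units of 50 mm (1.0 is 50 mm), then the turn about the tool's z in units of 8 degrees (1.0 is 8 degrees), then the opening, from 0 (shut) to 1 (fully open). In form: [[[tx, ty, tz], twist, gripper], ...]. A call has 1 to 12 rows; each row is the pose to reach, as a shift and turn from the pose commanded when the call began, along the tool's axes at that moment; what a row does not reach only later rows make up. A row lasts 1/10 s, in which the tool goes at most 50 mm and 8.59 degrees, less where a joint would pass 70% of its speed; a pose out of reach is approached as far as the arm can. A call with a gripper value outside its range is refused whole. The fingers move at their own pace and stop on an object; FORCE is the grip in N (left out, the last holds). Time passes only in rows, so rows that repeat a pose let the fingers close. It gives the time, the measured TCP pose, the force and the opening at its end, in the units of the state.
- telemetry.get_obs(): the state, without advancing time (a new reading comes with each control period).
- vision.camera(name): name is "scene" or "top" or "wrist"; returns a dict with "img" (420x560x3 uint8, red, green, blue), "depth" (420x560 float32, m along the optical axis (not along the pixel's ray), 0 where there is no reading), "vertical_fov" (degrees; the focal length in pixels is half the picture's height over the tangent of half this angle, whatever the lens; pixels are square), "cx", "cy" (the principal point, pixels), "extrinsics" (4x4, takes a point from camera to world coordinates); the wrist camera has in their place "hand_eye" (4x4, takes a point from camera to tool coordinates, whose origin is the TCP and whose axes are the flange's). Camera axes: x right, y down, z forward; pixel columns grow to the right and rows downward; lengths in m; the calibration is good to about 2 mm. A picture is of the moment at which its call begins: read the wrist's pose just before it.
- ctrl.hand_in(): hands the job in, once; it reports no verdict.
The state is a dict: "time_s": time; "qpos": joint angles; "joint_vel": joint speeds; "tau": joint torques, N m; "ee_pos": TCP position; "eef_rot": TCP orientation; "force": force on the tool from outside, world axes, zero at the start; "moment": the same for the moment, N m; "grip_width": finger opening in m.
Only numpy, scipy, OpenCV 4.12 (cv2) and the standard library are available. Lean on these libraries where they do the work, as an engineer would, in place of code of your own. Each camera call takes 0.05 s, during which the arm holds its last target.

TASK

The washed turntable has to go back together: lower its tray onto the base so that the stud comes up through the hub and the tray lies flat (set it down, do not drop it), then put the cap on the stud and push it straight down until it clicks and sits flat on the hub. Keep pushing firmly after the click, but not with brute force, and finish while holding that push, the fingers still pressing the cap down; leave the bottle, bucket, canister and brush where they are.

Things in the scene. Friction and masses are not known exactly. Their poses are not given: they have to be found in the camera images.
- base: turntable base, fixed to the shelf: flat grey plastic disc 140 mm across, 16 mm high, with a cream stud in its middle: a round post 22 mm across up to 43 mm, then four springy barbed prongs (22.4 mm across at their widest, 56 mm up, tapering above) up to 65.6 mm. Origin: centre of the underside, z up. The seated tray's underside lies 16 mm above this origin
- stud_tip (a point): point on the stud's axis level with the tips of the prongs, 65.6 mm above the shelf
- cap_seat (a point): point on the stud's axis, 48 mm above the shelf, where the seated tray's hub top and the seated cap's underside lie. A cap set on the stud first rests on the prongs about 9.5 mm above this; pushing it on takes a peak of some 8 to 12 N in the next 2 mm or so, then the force drops (the click) and the cap snaps down onto the hub. After that 10 to 20 N is a firm push
- tray: pale sage-green plastic turntable tray, loose, right way up on the shelf, 130 to 210 g: 200 mm across, floor 5 mm thick, rim 22 mm high; in its middle a round hub 46 mm across and 32 mm high with a 28 mm bore right through (square-edged below, widened to 31 mm at the top), best gripped from above round the outside of the hub. Origin: centre of the underside, z up
- hub_top (a point): centre of the tray's hub, level with the hub's top face, 32 mm above the tray's underside
- cap: dark teal plastic centre cap, loose, standing mouth down on the shelf, 20 to 35 g: a fluted button 40 mm across and 36 mm high with a flat top; grip it round its upper half. The mouth in its underside is 24 mm wide, narrows to an 18 mm throat 2.5 to 4 mm up, then opens again. Origin: centre of the underside, z up
- cap_top (a point): centre of the cap's flat top, 36 mm above its underside
- spray_bottle: bystander: closed lavender spray bottle with white trigger head, 62 mm across, 184 mm high. Origin: centre of the underside
- peg_bucket: bystander: ribbed steel bucket of clothes pegs, 130 mm across, 118 mm high. Origin: centre of the underside
- canister: bystander: round glass canister with wire clip latch, 92 mm across, 118 mm high. Origin: centre of the underside
- brush: bystander: wooden scraping brush with rubber edge, lying bristles down, 210 mm long (its own x), 54 mm wide, 34 mm high. Origin: under its middle
Not all that is in view belongs to the job. Of the things that look like the tray, the middle-sized one is meant. Of the things like the cap, leave any that is orange; of the rest the smaller one is meant.

How it is judged:
On the way, in this order (a step that is already met when the one before it is completed fails the run):
1. the tray lies flat on the base, the stud through its hub (z of tray in the frame of base below 0.0185 m and horizontal distance between tray and base below 0.006 m and angle between tray's own z axis and vertical below 0.04 rad), for 0.3 s.
2. the cap has clicked home on the stud and the push goes on for half a second (z of cap in the frame of base below 0.0505 m and horizontal distance between cap and base below 0.004 m and angle between cap's own z axis and vertical below 0.08 rad and contact force between cap and tray above 3 N), for 0.5 s.
At the end, for the whole second after the job is handed in: The tray lies flat on the base (within 2.5 mm of its seat, 6 mm off centre), the cap is snapped home and upright on the stud (within 2.5 mm of its seat, 4 mm off centre), and through the last second the fingers still press it: it bears on the hub with over 3 N (all of step 1 and all of step 2 and contact force between the fingers and cap above 3 N); the arm keeps its last pose, push and grip.
It fails at once if the cap or hub is pressed with brute force (over 60 N) (contact force between cap and tray above 60 N).
It fails at once if the tray is dropped (falls freely faster than 0.6 m/s) (linear speed of tray above 0.6 m/s and contact force between the fingers and tray below 0.1 N).
It fails at once if a bystander is shifted by more than 30 mm or tipped (distance of any of spray_bottle, peg_bucket, canister, brush from where it was at the start of the episode above 0.03 m or angle between any of spray_bottle, peg_bucket, canister, brush's own z axis and vertical above 0.3 rad).
It also fails if it takes over 58 s, if anything falls off the work surface, if the arm or the gripper's body presses on something with over 40 N, if the wrist force passes 120 N, or if a joint passes its speed limit or range.

## Working session

There is one attempt and no reset: what is moved stays moved. The work goes in short steps, Python scripts to look and compute and a shell command to move; the robot and the scene stay as the last step left them, time stands still between calls to the robot, and variables do not carry over. Pictures are saved under pics/ and viewed, and the job is handed in when it is done.

```bash
mkdir -p pics
cat > h.py <<'E'
from station import telemetry, vision, ctrl
import numpy as np, cv2
def cam(n,fn=None):
    o=telemetry.get_obs(); c=vision.camera(n)
    if fn: cv2.imwrite('pics/'+fn,c['img'][:,:,::-1])
    c['f']=c['img'].shape[0]/2/np.tan(np.radians(c['vertical_fov'])/2)
    if n=='wrist':
        from scipy.spatial.transform import Rotation as R
        T=np.eye(4);T[:3,:3]=R.from_euler('xyz',o['eef_rot']).as_matrix();T[:3,3]=o['ee_pos']
        c['extrinsics']=T@np.array(c['hand_eye'])
    c['extrinsics']=np.array(c['extrinsics'])
    return c
def cloud(c):
    d=c['depth'];v,u=np.indices(d.shape)
    p=np.stack([(u-c['cx'])/c['f']*d,(v-c['cy'])/c['f']*d,d],-1)
    E=c['extrinsics'];return p@E[:3,:3].T+E[:3,3]
def ray(c,u,v,z):
    E=c['extrinsics'];r=E[:3,:3]@np.array([(u-c['cx'])/c['f'],(v-c['cy'])/c['f'],1]);o=E[:3,3]
    return o+r*(z-o[2])/r[2]
E
python3 - <<'E'
from h import *
o=telemetry.get_obs();print(o)
for n in('top','scene','wrist'):
    c=cam(n,n+'0.png');print(n,c['f'],c['cx'],c['cy'],c['extrinsics'].round(3).tolist())
    np.savez(n+'0.npz',img=c['img'],P=cloud(c))
    if n=='wrist':print(c['hand_eye'])
E
```

```text
{'time_s': 0.0, 'qpos': array([ 1.14638491e+00,  3.00454059e-01,  1.52158262e+00,  1.22280805e-05,
        1.32065135e+00, -6.65764380e-02]), 'joint_vel': array([-7.89959349e-04,  9.38846678e-04,  3.64987850e-04,  1.36989318e-04,
        7.18713704e-05,  1.23184937e-03]), 'tau': array([-1.59071191e-03, -5.31804907e+01, -3.52754045e+01,  7.08976854e-02,
        2.42051360e-02, -5.25964424e-05]), 'ee_pos': array([0.19252907, 0.51495653, 0.223895  ]), 'eef_rot': array([-3.14050049e+00, -8.46905557e-05,  2.78375459e+00]), 'force': array([ 1.0257553 , -0.23908129,  0.52401004]), 'moment': array([-0.04520105, -0.02938304,  0.01708522]), 'grip_width': 0.09433800655923014}
top 534.3641723014586 279.6423395366535 205.34651225860557 [[0.009, -0.99, 0.137, 0.247], [-1.0, -0.009, 0.001, -0.005], [0.0, -0.137, -0.991, 1.705], [0.0, 0.0, 0.0, 1.0]]
scene 383.14121341856173 278.32963595124585 211.25080402515997 [[-0.635, 0.558, -0.534, 1.105], [0.773, 0.465, -0.433, 0.496], [0.006, -0.687, -0.726, 0.894], [0.0, 0.0, 0.0, 1.0]]
wrist 326.9693961374356 286.10597877230737 212.76235616133337 [[0.35, 0.903, 0.248, 0.121], [0.937, -0.337, -0.093, 0.541], [-0.0, 0.265, -0.964, 0.383], [0.0, 0.0, 0.0, 1.0]]
[[ 4.72244989e-04 -9.64206172e-01 -2.65153229e-01  7.64375484e-02]
 [ 9.99999696e-01  2.90657422e-04  7.24076287e-04 -5.16658360e-04]
 [-6.21090071e-04 -2.65153490e-01  9.64206016e-01 -1.59085627e-01]
 [ 0.00000000e+00  0.00000000e+00  0.00000000e+00  1.00000000e+00]]
```

View pics/top0.png

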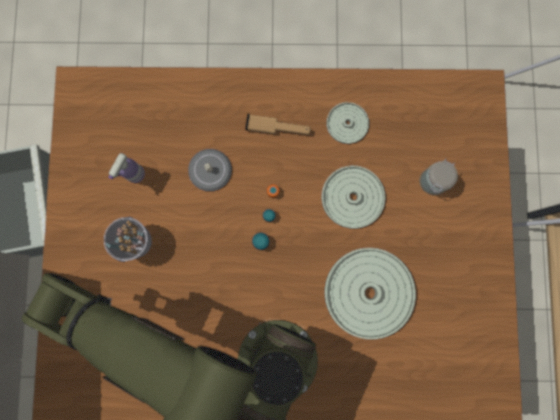

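View pics/scene0.png

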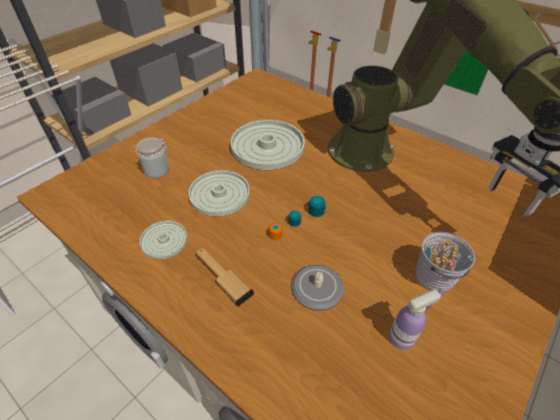

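View pics/wrist0.png

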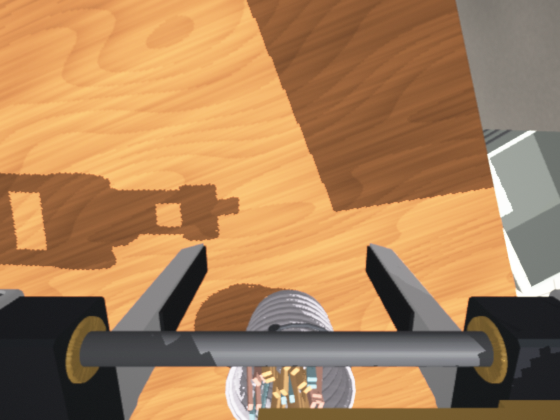

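Top view: base with stud at about (210,169), the middle tray at (353,197), the smaller teal cap at (269,215), the larger one at (261,241), and the orange one at (273,191). Next I measure them.

Run:
```python
from h import *
for n in('top','scene'):
    d=np.load(n+'0.npz');P=d['P'];img=d['img']
    hsv=cv2.cvtColor(img,cv2.COLOR_RGB2HSV)
    print(n,'table z',np.median(P[200:260,200:230,2]) if n=='top' else '')
    def fit(m):
        q=P[m][:,:2]; (x,y),r=cv2.minEnclosingCircle(q.astype(np.float32)); return (round(x,4),round(y,4)),round(2*r,4),len(q),'zmax',np.percentile(P[m][:,2],[50,95]).round(4)
    X,Y,Z=P[...,0],P[...,1],P[...,2]
    teal=(hsv[...,0]>80)&(hsv[...,0]<105)&(hsv[...,1]>120)&(Z>.0)&(Z<.1)&(X>.2)
    k,l,s,c=cv2.connectedComponentsWithStats(teal.astype(np.uint8))
    for i in range(1,k):
        if s[i,4]>30: 
            m=l==i; print('teal',s[i],c[i].round(1),fit(m), fit(m&(Z>np.percentile(Z[m],60)-.003)))
    green=(hsv[...,0]>35)&(hsv[...,0]<90)&(hsv[...,1]>15)&(hsv[...,2]>90)&(Z>.002)&(Z<.06)&(X>.15)
    k,l,s,c=cv2.connectedComponentsWithStats(green.astype(np.uint8))
    for i in range(1,k):
        if s[i,4]>300:
            m=l==i; print('green',s[i],c[i].round(1),fit(m))
    # trays mid: region and hub
    for nm,c0,r0,zl,zh in (('hub',(.2,-.2),0,0,0),):pass
    np.set_printoptions(suppress=True)
d=np.load('top0.npz');P=d['P']
print(P[169,210],P[197,353],P[215,269],P[241,261])
print((P[160:180:2,200:222:2,2]*1000).round())
print((P[186:208:2,342:366:2,2]*1000).round())
print((P[206:226:2,258:282:2,2]*1000).round())
```

```text
top table z 0.0004298575629539947
teal [265 211   9  10  77] [269.  215.3] ((0.447, 0.0305), 0.032, 77, 'zmax', array([0.037 , 0.0425])) ((0.447, 0.0305), 0.032, 58, 'zmax', array([0.0379, 0.0428]))
teal [254 234  14  15 166] [260.5 240.8] ((0.3656, 0.0552), 0.0458, 166, 'zmax', array([0.0482, 0.0547])) ((0.3656, 0.0552), 0.0458, 124, 'zmax', array([0.0492, 0.0549]))
green [328 104  40  39 869] [347.9 123. ] ((0.7568, -0.2219), 0.1356, 869, 'zmax', array([0.0063, 0.018 ]))
green [ 323  167   62   61 2329] [353.3 197. ] ((0.5103, -0.2369), 0.1987, 2329, 'zmax', array([0.0071, 0.0261]))
green [ 326  249   89   64 4183] [370.  283.3] ((0.2165, -0.2858), 0.2817, 4183, 'zmax', array([0.0087, 0.0393]))
scene table z 
teal [309 197  16  19 265] [316.4 206. ] ((0.3725, 0.0577), 0.0522, 265, 'zmax', array([0.0427, 0.0483])) ((0.3723, 0.0572), 0.052, 139, 'zmax', array([0.0461, 0.049 ]))
teal [289 211  12  15 142] [294.2 218.1] ((0.453, 0.0332), 0.0396, 142, 'zmax', array([0.0318, 0.0363])) ((0.4525, 0.0328), 0.0384, 82, 'zmax', array([0.0345, 0.0372]))
green [232 123  62  44 549] [256.9 143.5
[... 1294 characters left out ...]
 [ 10.   8.   5.  17.  30.  31.  29.  35.   7.   8.   3.  14.]
 [  4.   8.   8.   8.  10.   9.   6.   3.   4.   7.   3.   4.]
 [  7.  11.   2.  -5.   3.  13.  -1.  14.   5.   4.   7.   2.]]
[[-2. -4.  3.  5.  5.  2.  0. -4. -1. -2.  3.  0.]
 [-6. -3.  0.  4.  5.  4.  4. -0. -0. -6. -3. -1.]
 [-8. -1. -3. -1. 35. 40. 41. 30.  5.  4.  5. -2.]
 [ 4. -6.  7. 37. 33. 31. 35. 43. 28. -0. -5.  1.]
 [ 6.  9. -2. 37. 36. 44. 36. 38. 33. -3. -5.  0.]
 [-1.  5. -7. 35. 34. 39. 37. 39. 35.  2.  4.  8.]
 [-1.  7.  2. 33. 40. 36. 45. 35. 33.  1. -2.  2.]
 [-4.  5.  3. 12. 36. 35. 40. 26. -3.  1.  6. -1.]
 [ 3. -4.  7. -1.  3. 10. -3.  5.  4.  1. -4.  3.]
 [ 8. -1.  4.  2.  4. -0.  1. -3. -6. 10. -2.  4.]]
```

```bash
python3 -m creep '[[[-0.3,-0.3,0],0.2,1],[[-0.8,-0.9,0],0.6,1],[[-1.4,-1.5,0],1.1,1],[[-2.1,-2.2,0],1.6,1],[[-2.8,-2.9,0],2.1,1],[[-3.5,-3.6,0],2.6,1],[[-4.2,-4.4,0],3.1,1],[[-4.9,-5.1,0],3.6,1],[[-5.5,-5.8,0],4.1,1],[[-6.1,-6.4,0],4.6,1],[[-6.6,-7.0,0],5.0,1],[[-7.0,-7.4,0],5.4,1]]'
python3 - <<'E'
from h import *
o=telemetry.get_obs();print(o['time_s'],o['ee_pos'],o['eef_rot'],o['qpos'])
R=lambda y:np.array([[np.cos(y),np.sin(y)],[np.sin(y),-np.cos(y)]])
y=o['eef_rot'][2];d=np.array([.512,-.238])-o['ee_pos'][:2]
print(R(y).T@d/.05,np.degrees(y)-90)
E
```

```text
time_s: 1.35
ee_pos: [0.3911, 0.0438, 0.2245]
eef_rot: [3.142, 0.0, 2.026]
force: [-0.3, 0.7, -1.2]
grip_width: 0.0939
1.35 [0.39114193 0.04384783 0.22446993] [3.14155207e+00 1.79676705e-04 2.02606615e+00] [ 1.86052964e-02 -5.82248774e-02  1.92242888e+00 -1.52160692e-04
  1.27727589e+00 -4.36620516e-01]
[-6.12562695 -0.307641  ] 26.085039470478648
```

```bash
python3 -m creep '[[[-0.4,0,0],0.3,1],[[-1.0,0,0],0.7,1],[[-1.8,-0.1,0],1.1,1],[[-2.6,-0.1,0],1.5,1],[[-3.4,-0.2,0],1.9,1],[[-4.2,-0.2,0],2.3,1],[[-5.0,-0.25,0],2.7,1],[[-5.6,-0.3,0],3.0,1],[[-6.0,-0.3,0],3.2,1],[[-6.1,-0.3,0],3.25,1],[[-6.1,-0.3,0],3.25,1]]'
cat > tray.py <<'E'
from h import *
import sys
c=cam('wrist',sys.argv[1]);P=cloud(c);img=c['img']
print(telemetry.get_obs()['ee_pos'],telemetry.get_obs()['eef_rot'])
hsv=cv2.cvtColor(img,cv2.COLOR_RGB2HSV)
Z=P[...,2]
print('table',np.median(Z[abs(Z)<.01]))
np.savez(sys.argv[1]+'.npz',img=img,P=P)
E
python3 tray.py w1.png
```

```text
time_s: 2.45
ee_pos: [0.5124, -0.234, 0.224]
eef_rot: [-3.141, -0.0, 1.576]
force: [0.7, -0.0, -0.4]
grip_width: 0.0942
[ 0.51230698 -0.23346345  0.22421469] [-3.14108887e+00 -3.65934870e-04  1.57679970e+00]
table -0.0008424231376235602
```

View pics/w1.png

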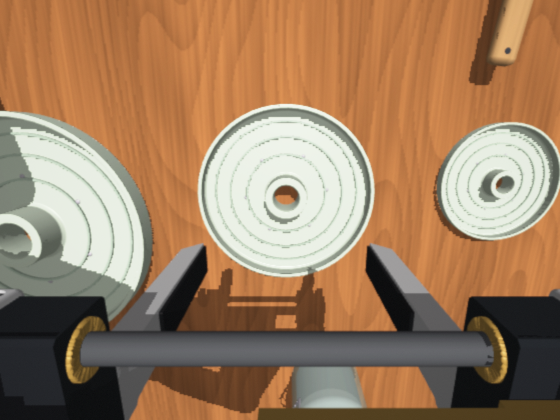

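The wrist view shows the middle tray centred at about (286,190), with its hub bore at (286,197). Next I fit the rim and hub circles on their planes.

```bash
cat > fit.py <<'E'
from h import *
def planefit(c,mask,z):
    """outer contour of mask cast onto plane z, circle fit"""
    cs,_=cv2.findContours(mask.astype(np.uint8),cv2.RETR_EXTERNAL,cv2.CHAIN_APPROX_NONE)
    k=max(cs,key=cv2.contourArea)[:,0]
    q=np.array([ray(c,u,v,z)[:2] for u,v in k])
    return circ(q)
def circ(q):
    for it in range(3):
        A=np.c_[2*q,np.ones(len(q))];s=np.linalg.lstsq(A,(q**2).sum(1),rcond=None)[0]
        r=np.sqrt(s[2]+s[:2]@s[:2]);e=np.linalg.norm(q-s[:2],axis=1)-r
        q=q[abs(e)<max(2*e.std(),5e-4)]
    return s[:2].round(4),round(2*r,4),round(e.std(),4)
E
python3 - <<'E'
from fit import *
c=cam('wrist');img=c['img'];hsv=cv2.cvtColor(img,cv2.COLOR_RGB2HSV);P=cloud(c);Z=P[...,2]
g=((hsv[...,1]<70)&(hsv[...,2]>60)).astype(np.uint8)
k,l,s,cc=cv2.connectedComponentsWithStats(g)
i=l[170,286];m=l==i;print(s[i],cc[i]);
m[:, :]=m&(np.hypot(*(P[...,:2]-[.512,-.238]).transpose(2,0,1))<.115)
print('rim',planefit(c,m,.022))
# hub from depth
sub=(np.hypot(*(P[...,:2]-[.512,-.238]).transpose(2,0,1))<.05)
h=sub&(Z>.024)&(Z<.04);print('hub depth',h.sum(),P[h].mean(0),planefit(c,h,.032), np.median(Z[h]))
# bore: wood colour inside
w=(hsv[...,1]>90)&sub&(g==0)
w=w.astype(np.uint8);k,l,s,cc=cv2.connectedComponentsWithStats(w);print(s[1:5],cc[1:5])
cv2.imwrite('pics/crop1.png',cv2.resize(img[150:250,230:340,::-1],None,fx=6,fy=6,interpolation=0))
for u,v in((286,197),):print(ray(c,u,v,.032),ray(c,u,v,.0))
E
```

```text
[  198   105   177   173 23663] [285.63364747 190.48083506]
rim (array([ 0.5123, -0.2372]), np.float64(0.1981), np.float64(0.0003))
hub depth 885 [ 0.51274583 -0.23693093  0.03007402] (array([ 0.5127, -0.2366]), np.float64(0.0451), np.float64(0.0003)) 0.030316834334109755
[[275 186  23  19 319]
 [203 243   1   2   2]
 [176 246  32  85 130]
 [367 246   2  12  13]] [[285.62382445 195.12852665]
 [203.         243.5       ]
 [197.34615385 283.2       ]
 [367.07692308 251.07692308]]
[ 0.51267463 -0.2354118   0.032     ] [ 0.51270243 -0.24254132  0.        ]
```

View pics/crop1.png

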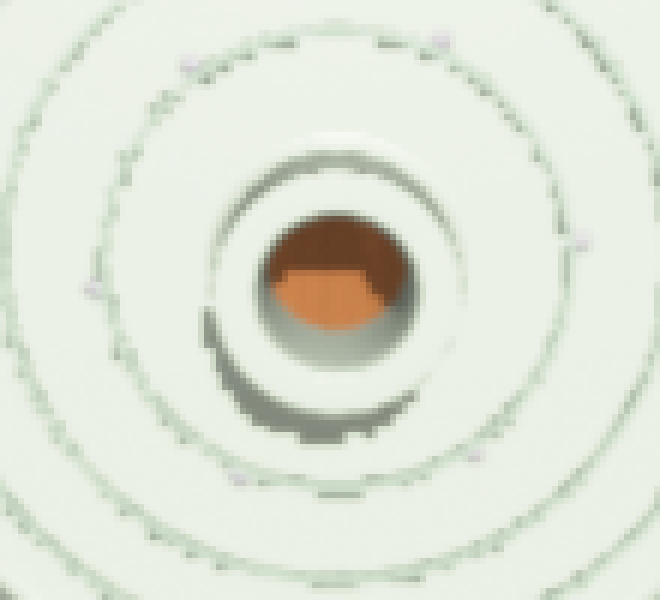

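Rim and hub agree on (0.5125, -0.237), with sizes 198 and 45 mm. Descending.

```bash
python3 -m creep '[[[-0.05,0,0.3],0,1],[[-0.07,0,0.8],0,1],[[-0.07,0,1.3],0,1],[[-0.07,0,1.8],0,1],[[-0.07,0,2.3],0,1],[[-0.07,0,2.7],0,1],[[-0.07,0,3.1],0,1],[[-0.07,0,3.4],0,1],[[-0.07,0,3.65],0,1],[[-0.07,0,3.8],0,1],[[-0.07,0,3.92],0,1],[[-0.07,0,3.92],0,1]]' && python3 -m creep '[[[0,0,0],0,0],[[0,0,0],0,0],[[0,0,0],0,0],[[0,0,0],0,0],[[0,0,0],0,0],[[0,0,0],0,0],[[0,0,0],0,0],[[0,0,0],0,0]]' 35
python3 tray.py w2.png
```

```text
time_s: 3.75
ee_pos: [0.5125, -0.2375, 0.0281]
eef_rot: [-3.141, -0.0, 1.576]
force: [0.1, 0.7, -0.6]
grip_width: 0.0942
time_s: 4.55
ee_pos: [0.5126, -0.2376, 0.0285]
eef_rot: [-3.142, -0.0, 1.576]
force: [0.2, 0.1, 1.2]
grip_width: 0.0454
[ 0.51257348 -0.23756776  0.02846503] [-3.14159004e+00 -1.04409611e-05  1.57593504e+00]
table -0.0007407124255896652
```

View pics/w2.png

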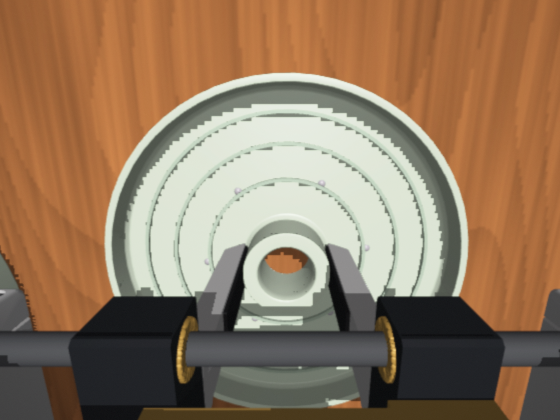

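Gripped at 45 mm, with the hub between the pads. Next I measure the base from the fixed cameras and check both against the known tray position.

Run:
```python
from fit import *
np.set_printoptions(suppress=True)
# tray centre in hand
c=cam('wrist');P=cloud(c);img=c['img'];hsv=cv2.cvtColor(img,cv2.COLOR_RGB2HSV);Z=P[...,2]
m=(hsv[...,1]<70)&(hsv[...,2]>60);m[255:]=0
k,l,s,cc=cv2.connectedComponentsWithStats(m.astype(np.uint8));m=l==l[130,286]
cs,_=cv2.findContours(m.astype(np.uint8),cv2.RETR_EXTERNAL,cv2.CHAIN_APPROX_NONE)
q=max(cs,key=cv2.contourArea)[:,0];q=q[q[:,1]<240]
print('held rim',circ(np.array([ray(c,u,v,.022)[:2] for u,v in q])),telemetry.get_obs()['ee_pos'])
for n in('top','scene'):
    c=cam(n,n+'1.png');d=np.load(n+'0.npz');img=d['img'];P=d['P'];hsv=cv2.cvtColor(img,cv2.COLOR_RGB2HSV)
    for nm,z,ctr,r in(('tray',.022,(.5125,-.237),.112),('base',.016,(.585,.215),.085)):
        near=np.hypot(*(P[...,:2]-ctr).transpose(2,0,1))<r+.02
        m=((hsv[...,1]<90)&near).astype(np.uint8)
        k,l,s,cc=cv2.connectedComponentsWithStats(m);i=1+np.argmax(s[1:,4])
        print(n,nm,s[i],cc[i].round(1),planefit(c,l==i,z))
    cv2.imwrite('pics/%scrop.png'%n,cv2.resize(img[135:205,170:250,::-1] if n=='top' else img[255:315,280:360,::-1],None,fx=7,fy=7,interpolation=0))
```

```text
held rim (array([ 0.513 , -0.2369]), np.float64(0.1971), np.float64(0.0001)) [ 0.51259343 -0.23758001  0.02849646]
top tray [ 321  165   65   64 3215] [353.  196.7] (array([ 0.5116, -0.237 ]), np.float64(0.2035), np.float64(0.0008))
top base [ 188  149   44   42 1469] [209.4 169.6] (array([0.5963, 0.2238]), np.float64(0.1377), np.float64(0.001))
scene tray [ 188  170   62   46 2232] [218.7 192.6] (array([ 0.5193, -0.2308]), np.float64(0.2085), np.float64(0.003))
scene base [ 292  265   52   45 1848] [317.3 287.2] (array([0.6056, 0.2269]), np.float64(0.1366), np.float64(0.0008))
```

View pics/topcrop.png

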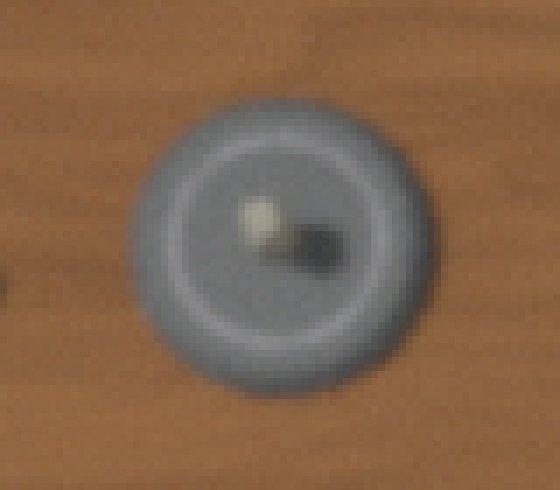

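View pics/scenecrop.png

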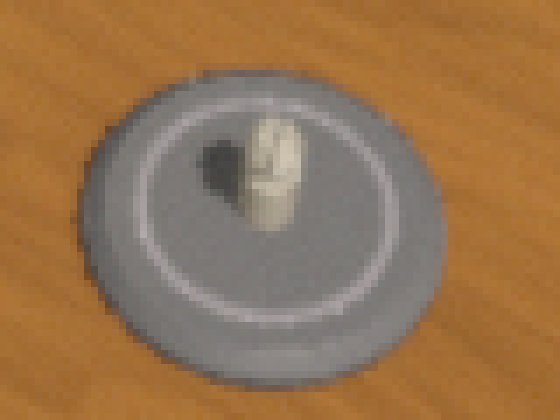

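```bash
python3 -m creep '[[[0,0,-0.1],0,0],[[0,0,-0.3],0,0],[[0,0,-0.7],0,0],[[0,0,-1.2],0,0],[[0,0,-1.8],0,0],[[0,0,-2.5],0,0],[[0,0,-3.2],0,0],[[0,0,-3.9],0,0],[[0,0,-4.5],0,0],[[0,0,-5.0],0,0],[[0,0,-5.3],0,0],[[0,0,-5.4],0,0]]' && python3 -m creep '[[[0.2,0,0],0,0],[[0.5,0.2,0],0,0],[[1.0,0.4,0],0,0],[[1.6,0.6,0],0,0],[[2.3,0.8,0],0,0],[[3.0,1.0,0],0,0],[[3.7,1.2,0],0,0],[[4.4,1.4,0],0,0],[[5.0,1.6,0],0,0],[[5.4,1.7,0],0,0],[[5.7,1.7,0],0,0],[[5.7,1.7,0],0,0]]' && python3 -m creep '[[[0,0,0],0,0],[[0,0,0],0,0],[[0,0,0],0,0]]'
python3 tray.py w3.png
```

```text
time_s: 5.95
ee_pos: [0.5127, -0.2376, 0.3008]
eef_rot: [3.139, 0.001, 1.576]
force: [-0.4, 0.2, -1.4]
grip_width: 0.0448
time_s: 7.15
ee_pos: [0.5955, 0.0496, 0.2976]
eef_rot: [-3.14, -0.0, 1.578]
force: [1.1, -0.4, -1.8]
grip_width: 0.0453
time_s: 7.45
ee_pos: [0.596, 0.047, 0.2985]
eef_rot: [3.142, 0.0, 1.575]
force: [0.1, 0.2, -2.7]
grip_width: 0.0449
[0.5960292  0.04712385 0.29852351] [3.14148027e+00 5.84978401e-05 1.57497122e+00]
table -0.0012491466277588792
```

View pics/w3.png

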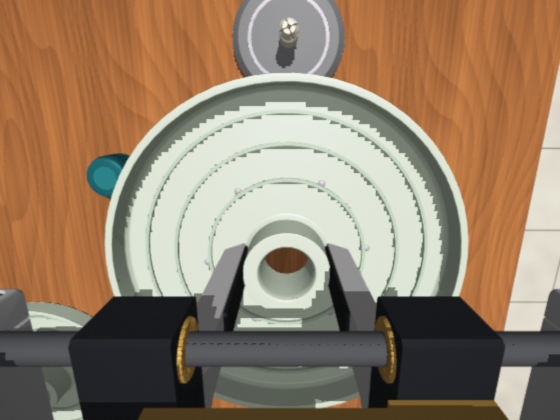

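Tray is held unchanged. The base is visible with stud tip at about (289,27) and its white ring around (289,37).

Run:
```python
from fit import *
c=cam('wrist');img=c['img'];hsv=cv2.cvtColor(img,cv2.COLOR_RGB2HSV);print(telemetry.get_obs()['ee_pos'])
np.savez('w3c.npz',**{k:np.array(v) for k,v in c.items()})
s=img[0:80,225:355].astype(int)
m=((img[...,0].astype(int)-img[...,2]>8)&(hsv[...,2]>110)&(hsv[...,1]<100));m[75:]=0;m[:,:270]=0;m[:,310:]=0
k,l,st,cc=cv2.connectedComponentsWithStats(m.astype(np.uint8));i=1+np.argmax(st[1:,4]);print('stud blob',st[i],cc[i])
u,v=cc[i]
for z in(.0656,.056,.05):print(z,ray(c,u,v,z).round(4))
cv2.imwrite('pics/crop3.png',cv2.resize(img[0:80,228:350,::-1],None,fx=6,fy=6,interpolation=0))
ov=img.copy();ov[m]=(255,0,0);cv2.imwrite('pics/crop3m.png',cv2.resize(ov[0:80,228:350,::-1],None,fx=6,fy=6,interpolation=0))
# base outline
b=(hsv[...,1]<70)&(hsv[...,2]>40);b[72:]=0;b[:,:225]=0;b[:,355:]=0
cs,_=cv2.findContours(b.astype(np.uint8),cv2.RETR_EXTERNAL,cv2.CHAIN_APPROX_NONE)
q=max(cs,key=cv2.contourArea)[:,0];q=q[(q[:,1]>1)&(q[:,1]<70)]
for z in(0,.008,.016):print('outline',z,circ(np.array([ray(c,u,v,z)[:2] for u,v in q])))
```

```text
[0.59603968 0.04725422 0.29851048]
stud blob [279  17  20  26 356] [288.49438202  29.20505618]
0.0656 [0.5984 0.221  0.0656]
0.056 [0.5985 0.2234 0.056 ]
0.05 [0.5985 0.2249 0.05  ]
outline 0 (array([0.5983, 0.2257]), np.float64(0.14), np.float64(0.0004))
outline 0.008 (array([0.5983, 0.2239]), np.float64(0.1375), np.float64(0.0004))
outline 0.016 (array([0.5982, 0.2221]), np.float64(0.1351), np.float64(0.0003))
```

View pics/crop3.png

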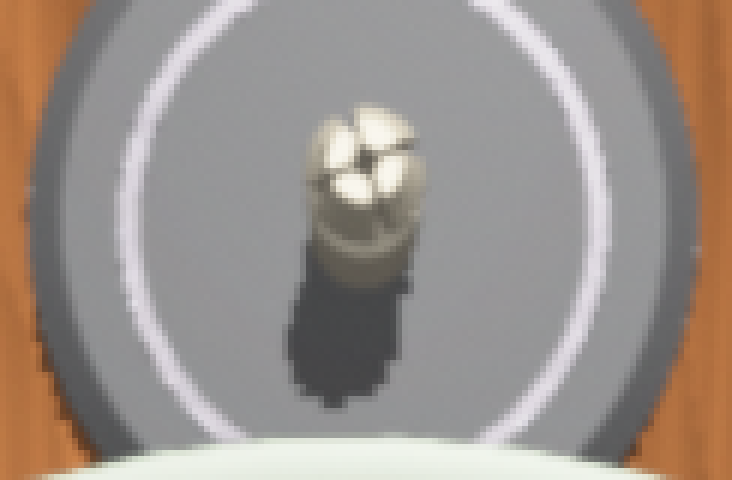

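View pics/crop3m.png

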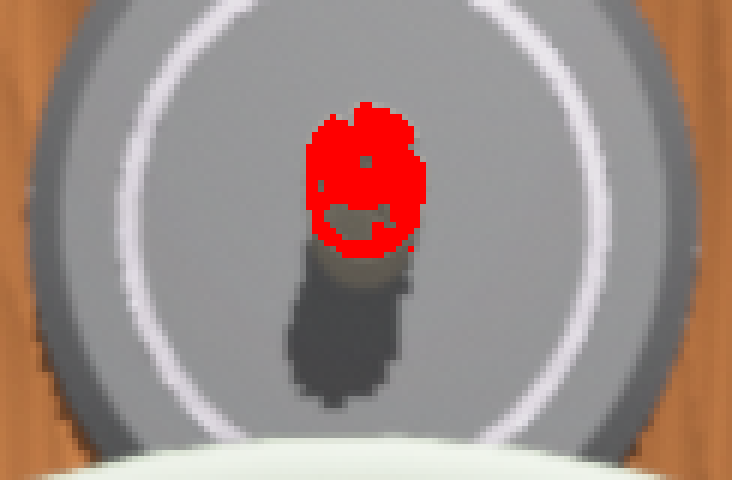

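Run:
```python
from fit import *
d=np.load('w3c.npz');c={k:d[k] for k in d.files};img=c['img'];hsv=cv2.cvtColor(img,cv2.COLOR_RGB2HSV)
print('tip',ray(c,288.7,26.0,.0656))
w=(img.min(2)>180);w[72:]=0;w[:,:240]=0;w[:,340:]=0;w[14:45,276:302]=0
q=np.argwhere(w)[:,::-1]
print('ring',circ(np.array([ray(c,u,v,.016)[:2] for u,v in q])))
```

```text
tip [0.59860022 0.22410985 0.0656    ]
ring (array([0.5983, 0.2238]), np.float64(0.0957), np.float64(0.0013))
```

Ring, outline and tip agree: the stud is at (0.5983, 0.224). Moving over it.

```bash
python3 -m creep '[[[0.2,0,0],0,0],[[0.6,0.01,0],0,0],[[1.2,0.02,0],0,0],[[1.8,0.03,0.1],0,0],[[2.4,0.04,0.4],0,0],[[2.9,0.05,0.9],0,0],[[3.3,0.05,1.5],0,0],[[3.45,0.05,2.1],0,0],[[3.52,0.05,2.7],0,0],[[3.52,0.05,3.2],0,0],[[3.52,0.05,3.5],0,0],[[3.52,0.05,3.6],0,0]]' && python3 -m creep '[[[0,0,0],0,0],[[0,0,0],0,0],[[0,0,0],0,0]]'
python3 tray.py w4.png
```

```text
time_s: 8.75
ee_pos: [0.5972, 0.224, 0.117]
eef_rot: [-3.14, 0.001, 1.576]
force: [0.2, 1.0, -1.1]
grip_width: 0.045
time_s: 9.05
ee_pos: [0.5982, 0.224, 0.1198]
eef_rot: [3.14, -0.001, 1.576]
force: [-1.0, 0.1, -1.8]
grip_width: 0.0455
[0.59808528 0.22395491 0.11959488] [ 3.13994322e+00 -4.91833784e-04  1.57586376e+00]
table -0.0012135559638086213
```

View pics/w4.png

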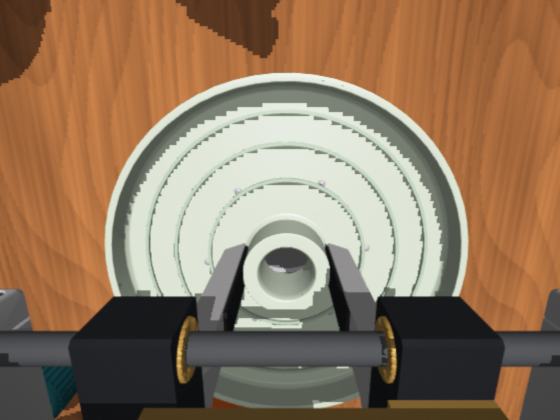

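```bash
python3 -m creep '[[[-0.01,0,0.1],0,0],[[-0.01,0,0.2],0,0],[[-0.01,0,0.3],0,0],[[-0.01,0,0.4],0,0],[[-0.01,0,0.5],0,0],[[-0.01,0,0.6],0,0],[[-0.01,0,0.7],0,0],[[-0.01,0,0.8],0,0],[[-0.01,0,0.8],0,0]]'
python3 tray.py w5.png
```

```text
time_s: 10.0
ee_pos: [0.5973, 0.2233, 0.0776]
eef_rot: [-3.14, 0.0, 1.576]
force: [0.1, -0.1, -1.9]
grip_width: 0.0449
[0.59753349 0.22333686 0.07806681] [-3.14100011e+00  1.82504393e-04  1.57600693e+00]
table -0.0012119271219614286
```

View pics/w5.png

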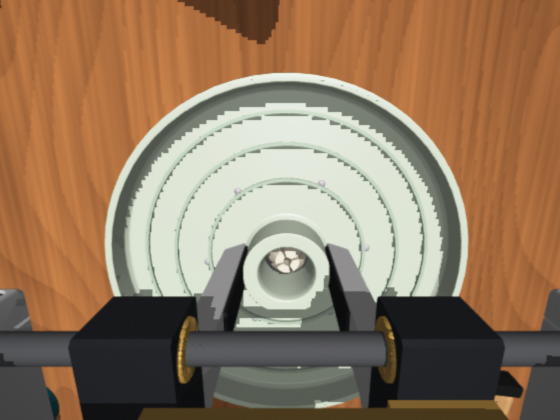

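Stud prongs are visible inside the bore at about (287,262) with no contact force. I continue down.

```bash
python3 -m creep '[[[0,0,0.1],0,0],[[0,0,0.2],0,0],[[0,0,0.3],0,0],[[0,0,0.4],0,0],[[0,0,0.48],0,0],[[0,0,0.55],0,0],[[0,0,0.6],0,0],[[0,0,0.6],0,0]]'; python3 -m creep '[[[0,0,0.03],0,0],[[0,0,0.05],0,0],[[0,0,0.05],0,0]]'
```

```text
time_s: 10.85
ee_pos: [0.5975, 0.2233, 0.0481]
eef_rot: [-3.141, 0.0, 1.576]
force: [0.6, 0.6, -1.0]
grip_width: 0.0451
time_s: 11.15
ee_pos: [0.5976, 0.2234, 0.0459]
eef_rot: [-3.142, 0.0, 1.576]
force: [1.1, 0.7, -2.2]
grip_width: 0.0455
```

```bash
python3 -m creep '[[[0,0,0.02],0,0],[[0,0,0.03],0,0],[[0,0,0.03],0,0]]';python3 -m creep '[[[0,0,0.02],0,0],[[0,0,0.02],0,0]]'
python3 tray.py w6.png
```

```text
time_s: 11.45
ee_pos: [0.5977, 0.2234, 0.0446]
eef_rot: [3.141, -0.0, 1.576]
force: [-1.0, -0.2, -0.8]
grip_width: 0.0452
time_s: 11.65
ee_pos: [0.5978, 0.2235, 0.0443]
eef_rot: [3.141, -0.0, 1.576]
force: [-3.7, -0.6, 7.8]
grip_width: 0.0449
[0.59780333 0.22345977 0.04430964] [ 3.14112358e+00 -1.42701526e-04  1.57604981e+00]
table -0.001190789303891479
```

View pics/w6.png

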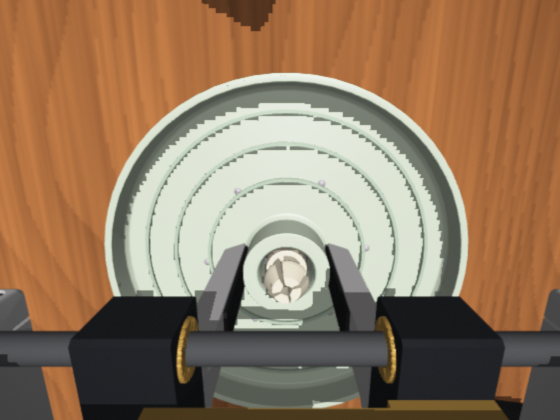

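Seated with 8 N on the base. Release, rise, and check with the cameras.

```bash
python3 -m creep '[[[0,0,0],0,1],[[0,0,0],0,1],[[0,0,0],0,1],[[0,0,0],0,1],[[0,0,0],0,1]]' && python3 -m creep '[[[0,0,-0.1],0,1],[[0,0,-0.4],0,1],[[0,0,-0.9],0,1],[[0,0,-1.5],0,1],[[0,0,-2.1],0,1],[[0,0,-2.7],0,1],[[0,0,-3.2],0,1],[[0,0,-3.5],0,1],[[0,0,-3.6],0,1],[[0,0,-3.6],0,1]]'
python3 - <<'E'
from fit import *
c=cam('wrist','w7.png');img=c['img'];hsv=cv2.cvtColor(img,cv2.COLOR_RGB2HSV);P=cloud(c);Z=P[...,2];print(telemetry.get_obs()['ee_pos'])
m=((hsv[...,1]<70)&(hsv[...,2]>60)&(np.hypot(*(P[...,:2]-[.598,.224]).transpose(2,0,1))<.115)).astype(np.uint8)
k,l,s,cc=cv2.connectedComponentsWithStats(m);i=1+np.argmax(s[1:,4])
print('rim',planefit(c,l==i,.038))
h=(np.hypot(*(P[...,:2]-[.598,.224]).transpose(2,0,1))<.03)&(Z>.035)&(Z<.055)
print('hub z',np.median(Z[h]),P[h].mean(0))
r=np.hypot(*(P[...,:2]-[.598,.224]).transpose(2,0,1));f=(r>.03)&(r<.085)&(Z<.035)&(Z>.01)
A=np.c_[P[f][:,:2]-[.598,.224],np.ones(f.sum())];print('floor tilt,z',np.linalg.lstsq(A,P[f][:,2],rcond=None)[0])
E
```

```text
time_s: 12.2
ee_pos: [0.5977, 0.2234, 0.0434]
eef_rot: [-3.142, 0.0, 1.576]
force: [-0.4, -1.0, -0.2]
grip_width: 0.0816
time_s: 13.2
ee_pos: [0.5976, 0.2234, 0.2236]
eef_rot: [3.141, -0.0, 1.576]
force: [-0.6, -0.9, -0.4]
grip_width: 0.094
[0.59742711 0.22331048 0.22261091]
rim (array([0.5983, 0.224 ]), np.float64(0.1978), np.float64(0.0003))
hub z 0.046318756564343255 [0.59861908 0.22492741 0.04551971]
floor tilt,z [0.00038286 0.00024667 0.01986571]
```

View pics/w7.png

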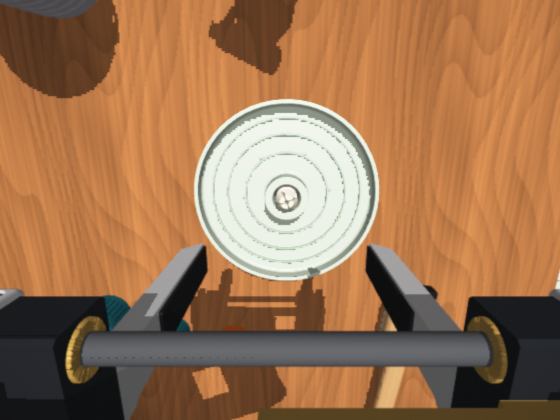

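The tray is flat (z≈20 mm at the floor, tilt <0.001) and centred on the stud at (0.598,0.224). Next the cap, with the jaw turned along y to miss the two decoys.

```bash
python3 -m creep '[[[-0.2,-0.1,0],-0.7,1],[[-0.5,-0.4,0],-1.7,1],[[-0.9,-0.7,0],-2.7,1],[[-1.3,-1.0,0],-3.7,1],[[-1.7,-1.3,0],-4.7,1],[[-2.1,-1.6,0],-5.7,1],[[-2.5,-1.9,0],-6.7,1],[[-2.9,-2.2,0],-7.7,1],[[-3.2,-2.5,0],-8.7,1],[[-3.5,-2.7,0],-9.7,1],[[-3.7,-2.9,0],-10.6,1],[[-3.85,-3.0,0],-11.2,1]]' && python3 -m creep '[[[0,0,0],0,1],[[0,0,0],0,1],[[0,0,0],0,1]]'
python3 - <<'E'
from fit import *
o=telemetry.get_obs();print(o['ee_pos'],o['eef_rot'],o['qpos'])
c=cam('wrist','w8.png');img=c['img'];hsv=cv2.cvtColor(img,cv2.COLOR_RGB2HSV);P=cloud(c);Z=P[...,2]
m=((hsv[...,0]>80)&(hsv[...,0]<105)&(hsv[...,1]>100)).astype(np.uint8)
k,l,s,cc=cv2.connectedComponentsWithStats(m)
for i in range(1,k):
    if s[i,4]>100:
        q=l==i;zt=np.median(Z[q]);top=q&(Z>np.percentile(Z[q],80)-.006)
        print(s[i],cc[i].round(1),'z',zt,'top mean',P[top].mean(0).round(4),planefit(c,top,.036))
E
```

```text
time_s: 14.45
ee_pos: [0.4476, 0.0295, 0.2223]
eef_rot: [-3.142, -0.002, -3.139]
force: [0.5, -0.1, -0.2]
grip_width: 0.0938
time_s: 14.75
ee_pos: [0.4488, 0.0304, 0.223]
eef_rot: [3.142, -0.001, 3.138]
force: [0.7, -0.5, 0.1]
grip_width: 0.094
[0.44877979 0.03043799 0.22300606] [ 3.14153911e+00 -7.81515918e-04  3.13807745e+00] [-1.37629808e-02  7.63426646e-02  1.79013639e+00  4.75829314e-05
  1.27589563e+00 -1.58105793e+00]
[ 285   91   53   54 2196] [311.2 117.1] z 0.04674296706524192 top mean [0.3667 0.0552 0.048 ] (array([0.3669, 0.0561]), np.float64(0.0512), np.float64(0.0003))
[ 269  175   35   38 1031] [286.4 193.6] z 0.03448413962998781 top mean [0.4471 0.0304 0.0365] (array([0.4474, 0.0304]), np.float64(0.0371), np.float64(0.0004))
[268 256  17  16 213] [276.3 263.6] z 0.03504208433660849 top mean [0.5274 0.0184 0.0367] (array([0.5277, 0.0184]), np.float64(0.0186), np.float64(0.0003))
```

View pics/w8.png

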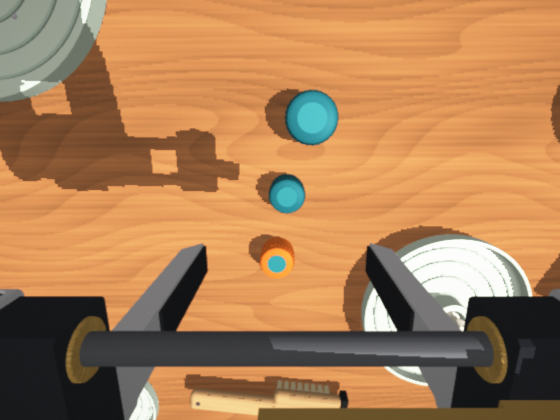

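Small teal cap at (287,194), the larger at (311,117), the orange at (276,263). I fit the bright flat top of the small one.

Run:
```python
from fit import *
c=cam('wrist');img=c['img'];hsv=cv2.cvtColor(img,cv2.COLOR_RGB2HSV);o=telemetry.get_obs();print(o['ee_pos'])
m=((hsv[...,0]>80)&(hsv[...,0]<105)&(hsv[...,1]>100)).astype(np.uint8)
sub=m.copy();sub[:170]=0;sub[216:]=0;sub[:,:262]=0;sub[:,312:]=0
print(np.percentile(hsv[...,2][sub>0],[10,30,50,70,90]))
b=sub&(hsv[...,2]>150)
print(b.sum(),planefit(c,b,.036), 'full outline at .018',planefit(c,sub,.018))
cv2.imwrite('pics/crop8.png',cv2.resize(img[165:225,255:320,::-1],None,fx=9,fy=9,interpolation=0))
```

```text
[0.44878229 0.03043113 0.22313589]
[ 81.  150.4 165.  185.  194. ]
720 (array([0.4483, 0.0323]), np.float64(0.0323), np.float64(0.0004)) full outline at .018 (array([0.4499, 0.0303]), np.float64(0.0406), np.float64(0.0008))
```

View pics/crop8.png

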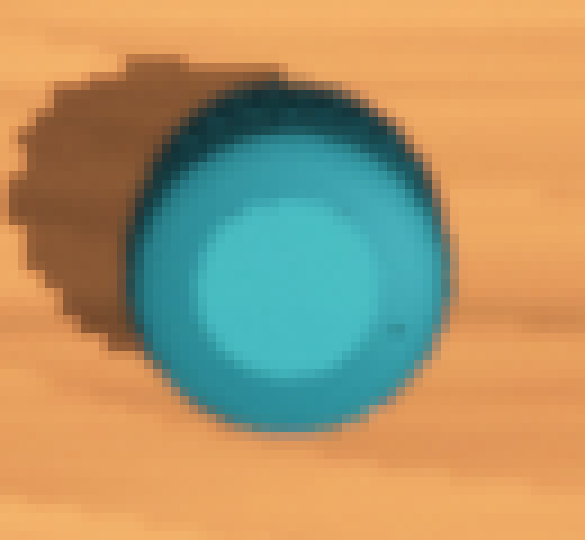

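```bash
python3 -m creep '[[[-0.02,0,0.3],0,1],[[-0.03,0,0.8],0,1],[[-0.03,0,1.3],0,1],[[-0.03,0,1.8],0,1],[[-0.03,0,2.3],0,1],[[-0.03,0,2.7],0,1],[[-0.03,0,3.1],0,1],[[-0.03,0,3.4],0,1],[[-0.03,0,3.65],0,1],[[-0.03,0,3.8],0,1],[[-0.03,0,3.86],0,1],[[-0.03,0,3.86],0,1]]' && python3 -m creep '[[[0,0,0],0,0],[[0,0,0],0,0],[[0,0,0],0,0],[[0,0,0],0,0],[[0,0,0],0,0],[[0,0,0],0,0],[[0,0,0],0,0],[[0,0,0],0,0]]' 45
python3 tray.py w9.png
```

```text
time_s: 16.05
ee_pos: [0.4503, 0.0301, 0.0304]
eef_rot: [-3.142, -0.0, 3.14]
force: [0.5, 0.5, 1.0]
grip_width: 0.0941
time_s: 16.85
ee_pos: [0.4502, 0.0301, 0.0304]
eef_rot: [-3.142, 0.0, 3.14]
force: [0.7, 0.6, 0.4]
grip_width: 0.039
[0.4501766  0.03011774 0.03043715] [ 3.14159147e+00 -2.74320167e-05  3.13985170e+00]
table -0.0011952868409743356
```

View pics/w9.png

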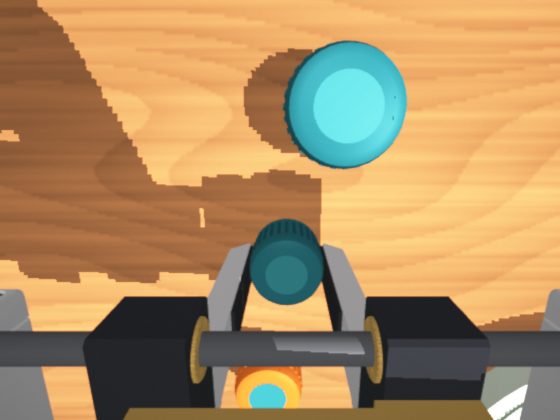

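```bash
python3 -m creep '[[[0,0,-0.1],0,0],[[0,0,-0.4],0,0],[[0,0,-0.9],0,0],[[0,0,-1.5],0,0],[[0,0,-2.1],0,0],[[0,0,-2.7],0,0],[[0,0,-3.1],0,0],[[0,0,-3.4],0,0],[[0,0,-3.5],0,0],[[0,0,-3.5],0,0]]'
python3 - <<'E'
from fit import *
o=telemetry.get_obs();print(o['ee_pos'],o['eef_rot'])
c=cam('wrist','w10.png');img=c['img'];hsv=cv2.cvtColor(img,cv2.COLOR_RGB2HSV)
m=((hsv[...,0]>80)&(hsv[...,0]<105)&(hsv[...,1]>100)).astype(np.uint8)
m[:210]=0;m[320:]=0;m[:,:230]=0;m[:,340:]=0
print(m.sum(),np.percentile(hsv[...,2][m>0],[10,50,70,90]))
zt=o['ee_pos'][2]-.0304+.036
b=m&(hsv[...,2]>np.percentile(hsv[...,2][m>0],68))
b=cv2.morphologyEx(b,cv2.MORPH_OPEN,np.ones((5,5)))
f=planefit(c,b,zt);print('top disc',f,'rel TCP',f[0]-o['ee_pos'][:2])
ov=img.copy();ov[b>0]=(255,0,0)
cv2.imwrite('pics/crop10.png',cv2.resize(np.hstack([img,ov])[200:330,:,::-1][:,[*range(225,350),*range(785,910)]],None,fx=3,fy=3,interpolation=0))
E
```

```text
time_s: 17.9
ee_pos: [0.4502, 0.0301, 0.2058]
eef_rot: [-3.142, 0.001, 3.14]
force: [0.4, 0.6, -0.6]
grip_width: 0.0392
[0.45024342 0.03010895 0.20579936] [-3.14156148e+00  9.22193161e-04  3.13985286e+00]
4918 [ 66.  90.  97. 111.]
top disc (array([0.449 , 0.0295]), np.float64(0.0218), np.float64(0.0002)) rel TCP [-0.00124342 -0.00060895]
```

View pics/crop10.png

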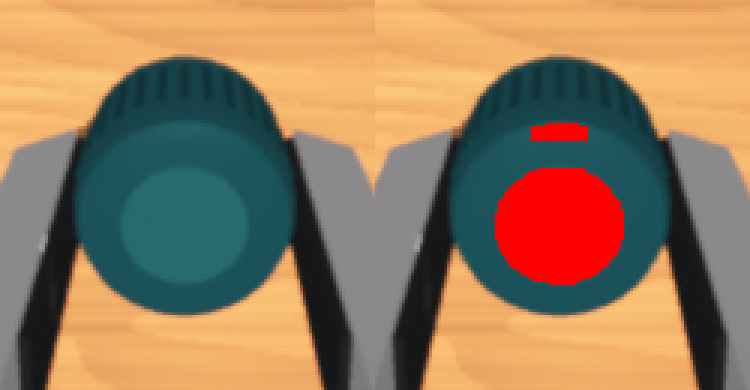

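View pics/w10.png

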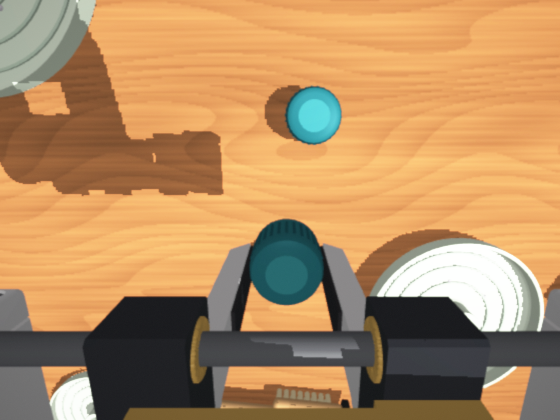

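```bash
python3 -m creep '[[[-0.1,0.2,0],0.7,0],[[-0.4,0.5,0],1.7,0],[[-0.7,0.9,0],2.7,0],[[-1.0,1.3,0],3.7,0],[[-1.3,1.7,0],4.7,0],[[-1.6,2.1,0],5.7,0],[[-1.9,2.5,0],6.7,0],[[-2.2,2.9,0],7.7,0],[[-2.5,3.2,0],8.7,0],[[-2.7,3.5,0],9.7,0],[[-2.9,3.75,0],10.6,0],[[-2.95,3.85,0],11.2,0]]' && python3 -m creep '[[[0,0,0.2],0,0],[[0,0,0.5],0,0],[[0,0,0.8],0,0],[[0,0,1.1],0,0],[[0,0,1.3],0,0],[[0,0,1.4],0,0],[[0,0,1.4],0,0],[[0,0,1.4],0,0]]'
python3 tray.py w11.png
```

```text
time_s: 19.15
ee_pos: [0.5982, 0.2232, 0.2035]
eef_rot: [-3.139, 0.001, 1.572]
force: [-0.4, 0.2, -0.5]
grip_width: 0.0393
time_s: 19.95
ee_pos: [0.5983, 0.2224, 0.136]
eef_rot: [3.141, -0.0, 1.576]
force: [0.5, -0.0, -0.6]
grip_width: 0.0392
[0.59830921 0.22243792 0.13614636] [ 3.14051733e+00 -3.15546298e-04  1.57614609e+00]
table -0.0011973140929300574
```

View pics/w11.png

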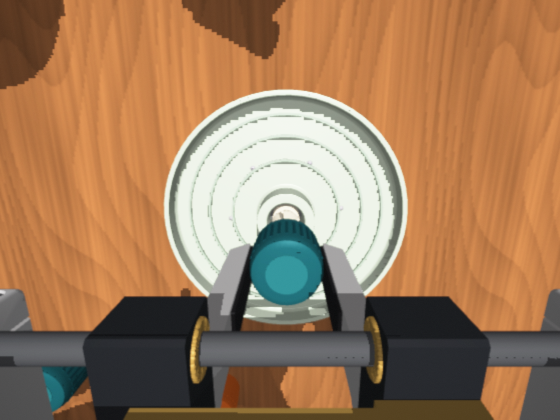

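```bash
python3 -m creep '[[[0.01,-0.01,0.15],0,0],[[0.01,-0.01,0.35],0,0],[[0.01,-0.01,0.5],0,0],[[0.01,-0.01,0.6],0,0],[[0.01,-0.01,0.7],0,0],[[0.01,-0.01,0.76],0,0],[[0.01,-0.01,0.76],0,0],[[0.01,-0.01,0.76],0,0]]' && python3 -m creep '[[[0,0,0.05],0,0],[[0,0,0.1],0,0],[[0,0,0.15],0,0],[[0,0,0.18],0,0],[[0,0,0.18],0,0]]' 55
python3 tray.py w12.png
```

```text
time_s: 20.8
ee_pos: [0.5976, 0.2229, 0.0977]
eef_rot: [3.141, -0.0, 1.576]
force: [-0.4, 0.2, -0.2]
grip_width: 0.0391
time_s: 21.3
ee_pos: [0.5975, 0.2229, 0.0883]
eef_rot: [-3.142, -0.0, 1.576]
force: [-0.4, 0.3, -0.4]
grip_width: 0.0394
[0.59752947 0.22287575 0.0884181 ] [ 3.14158576e+00 -3.48037931e-05  1.57604566e+00]
table -0.0012367382577487263
```

View pics/w12.png

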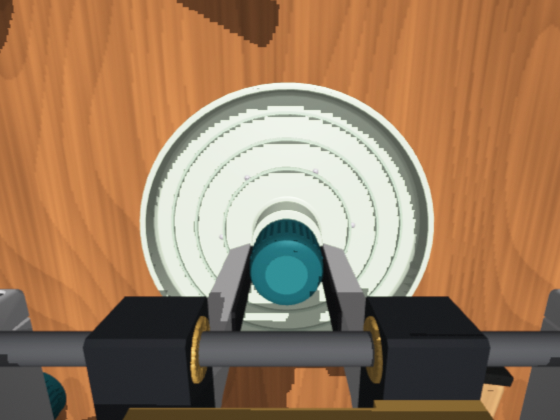

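```bash
python3 -m creep '[[[0,0,0.01],0,0],[[0,0,0.02],0,0],[[0,0,0.02],0,0]]';python3 -m creep '[[[0,0,0.01],0,0],[[0,0,0.02],0,0],[[0,0,0.02],0,0]]';python3 -m creep '[[[0,0,0.01],0,0],[[0,0,0.02],0,0],[[0,0,0.02],0,0]]'
```

```text
time_s: 21.65
ee_pos: [0.5977, 0.223, 0.0878]
eef_rot: [3.141, -0.0, 1.576]
force: [0.3, 0.5, 2.9]
grip_width: 0.0391
time_s: 21.95
ee_pos: [0.5979, 0.223, 0.0872]
eef_rot: [3.14, -0.001, 1.576]
force: [-0.8, 1.3, 6.7]
grip_width: 0.0389
time_s: 22.25
ee_pos: [0.5979, 0.2231, 0.0863]
eef_rot: [3.14, -0.001, 1.576]
force: [-0.6, 2.0, 6.4]
grip_width: 0.0393
```

```bash
for i in 1; do python3 -m creep '[[[0,0,0.01],0,0],[[0,0,0.02],0,0],[[0,0,0.02],0,0]]';python3 -m creep '[[[0,0,0.01],0,0],[[0,0,0.02],0,0],[[0,0,0.02],0,0]]';python3 -m creep '[[[0,0,0.01],0,0],[[0,0,0.02],0,0],[[0,0,0.02],0,0]]'; done
```

```text
time_s: 22.55
ee_pos: [0.5978, 0.223, 0.0851]
eef_rot: [3.141, -0.0, 1.576]
force: [-0.5, 1.0, 5.7]
grip_width: 0.039
time_s: 22.85
ee_pos: [0.5973, 0.2228, 0.0827]
eef_rot: [-3.141, 0.0, 1.576]
force: [2.7, 2.8, -4.8]
grip_width: 0.0391
time_s: 23.15
ee_pos: [0.5972, 0.2227, 0.0818]
eef_rot: [-3.141, 0.0, 1.576]
force: [2.3, 1.9, -6.1]
grip_width: 0.0388
```

It clicked: the force dropped and now pulls downward. I follow it down to the hub.

```bash
python3 -m creep '[[[0,0,0.02],0,0],[[0,0,0.04],0,0],[[0,0,0.04],0,0]]';python3 -m creep '[[[0,0,0.02],0,0],[[0,0,0.03],0,0],[[0,0,0.03],0,0]]';python3 -m creep '[[[0,0,0.01],0,0],[[0,0,0.02],0,0],[[0,0,0.02],0,0]]'
```

```text
time_s: 23.45
ee_pos: [0.5974, 0.2227, 0.0803]
eef_rot: [-3.141, 0.0, 1.576]
force: [0.2, 0.3, -4.4]
grip_width: 0.0391
time_s: 23.75
ee_pos: [0.5976, 0.2228, 0.0792]
eef_rot: [3.141, -0.0, 1.576]
force: [0.1, -0.5, 0.2]
grip_width: 0.0391
time_s: 24.05
ee_pos: [0.5976, 0.2229, 0.0782]
eef_rot: [3.141, -0.0, 1.576]
force: [-0.5, 0.1, 2.0]
grip_width: 0.0391
```

```bash
python3 -m creep '[[[0,0,0.01],0,0],[[0,0,0.02],0,0],[[0,0,0.02],0,0]]';python3 -m creep '[[[0,0,0.01],0,0],[[0,0,0.02],0,0],[[0,0,0.02],0,0]]'
```

```text
time_s: 24.35
ee_pos: [0.5978, 0.2229, 0.0778]
eef_rot: [3.141, -0.0, 1.576]
force: [-2.2, -0.4, 8.3]
grip_width: 0.039
time_s: 24.65
ee_pos: [0.5979, 0.223, 0.0775]
eef_rot: [3.14, -0.0, 1.576]
force: [-5.3, -2.2, 13.8]
grip_width: 0.0389
```

```bash
python3 -m creep '[[[0,0,0],0,0],[[0,0,0],0,0],[[0,0,0],0,0],[[0,0,0],0,0],[[0,0,0],0,0],[[0,0,0],0,0],[[0,0,0],0,0],[[0,0,0],0,0]]'
python3 - <<'E'
from fit import *
c=cam('wrist','w13.png');s=cam('scene','s13.png')
cv2.imwrite('pics/s13c.png',cv2.resize(s['img'][220:330,250:400,::-1],None,fx=5,fy=5,interpolation=2))
o=telemetry.get_obs();print(o['time_s'],o['ee_pos'],o['force'],o['grip_width'])
img=c['img'];hsv=cv2.cvtColor(img,cv2.COLOR_RGB2HSV);P=cloud(c);Z=P[...,2]
m=(hsv[...,0]>80)&(hsv[...,0]<105)&(hsv[...,1]>100);m[:245]=0;m[300:]=0;m[:,:255]=0;m[:,320:]=0
print('cap top',np.median(P[m],axis=0))
r=np.hypot(*(P[...,:2]-[.598,.224]).transpose(2,0,1));f=(r>.03)&(r<.085)&(Z<.035)&(Z>.01)
A=np.c_[P[f][:,:2]-[.598,.224],np.ones(f.sum())];print('floor',np.linalg.lstsq(A,P[f][:,2],rcond=None)[0])
E
```

```text
time_s: 25.45
ee_pos: [0.5979, 0.223, 0.0775]
eef_rot: [3.14, -0.0, 1.576]
force: [-4.9, -2.1, 14.4]
grip_width: 0.0389
25.55 [0.59787375 0.2229721  0.07756919] [-5.02917192 -1.47636565 14.40875594] 0.03870674460944156
cap top [0.59874121 0.22593327 0.08171879]
floor [-1.11003218e-03  3.47084862e-05  1.95893432e-02]
```

View pics/w13.png

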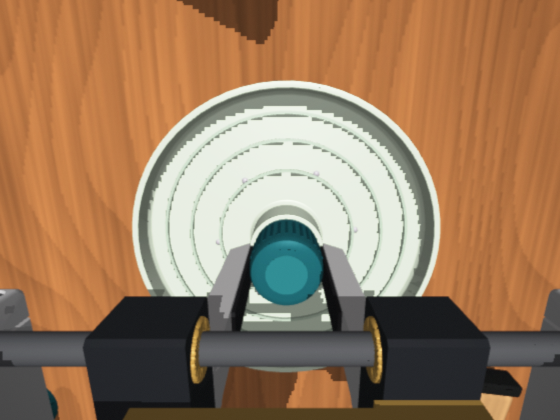

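View pics/s13c.png

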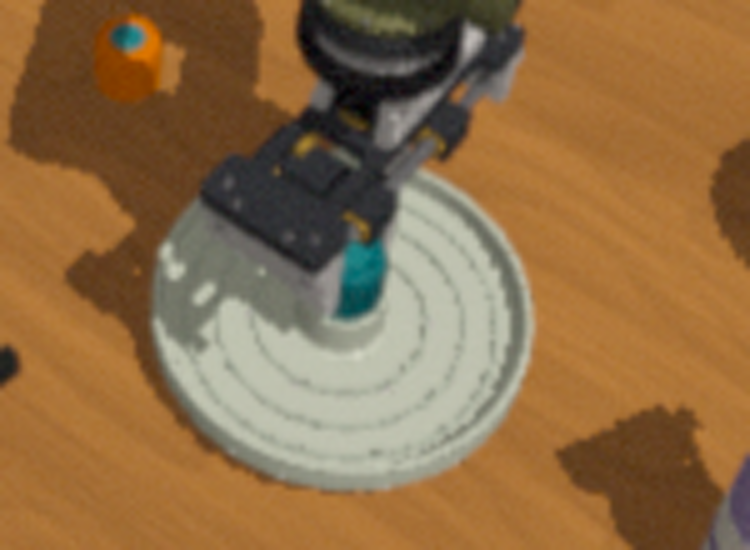

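The cap sits on the hub with a steady 14 N push and the tray is flat. Handing in.

```bash
python3 -c "
from station import ctrl,telemetry
print(ctrl.hand_in());o=telemetry.get_obs();print(o['time_s'],o['ee_pos'],o['force'])"
```

```text
the job is handed in; nothing more can be done
None
the job is handed in; nothing more can be done
```

I set the middle-sized tray onto the base over the stud. Then I put the smaller teal cap on the stud, pushed it down until it clicked, and handed in at 25.6 s while still pushing. No verdict was reported.

- **Tray:** after release, the rim fit put its centre at (0.5983, 0.2240), within about 0.5 mm of the measured stud. The floor tilt was under 0.001 rad then and about 0.001 rad under the push.
- **Cap:** the downward push peaked at about 6.7 N in my readings, below the 8–12 N stated, because I only read the force every 0.3 s. It then dropped to about −6 N, which is the click. The cap stopped with its underside at about 47–48 mm by the arm's position; its seat is at 48 mm.
- **Final push:** it held steady at about 14.4 N for 0.9 s, with a sideways force of about 5 N.
- **Disagreements:** the wrist camera put the cap's top at about 82 mm against an expected 84 mm. It also put it about 2 mm off the stud axis in y, though that picture shows only part of the cap. The camera reads the table about 1.2 mm low.
- **Bystanders:** I never moved close to the bottle, bucket, canister or brush, and no contact showed, but I did not measure their positions again at the end.

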